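Hold the sight glass in the light path

TASK

Put the blue-topped setting block, which stands in the light path of the check stand, back upright and fully home in its own blue-tagged pocket of the rack and let go of it. Then pick the sight-glass cell off its rubber mat by its two white frosted faces only, never touching the clear faces with the fingers, keep it upright all the while, and hold it, without bumping or touching the stand, centred in the light path midway between lamp and receiver, with its clear faces square to the beam. Finish while still holding it there, and leave the other blocks, the spray can and the brass fitting undisturbed.

Things in the scene. Friction and masses are not known exactly. Their poses are not given: they have to be found in the camera images.
- stand: fixed check stand: grey base 90 (x) x 250 (y) x 12 mm with a white cross at its middle; black lamp head (-y) and metallic receiver head (+y), round, 44 mm diameter, 52 mm long, axes along y 70 mm above the table, tops at 92 mm, facing ends 140 mm apart. Origin: centre of the underside, on the table; y along the beam, z up
- light_path (a point): the middle of the light path: on the beam axis, midway between the two heads, 70 mm above the table and straight above the centre of the cross. Axes as the stand: y along the beam
- blue_block: square steel setting block, 24 x 24 x 70 mm high, 0.3 kg, the top 12 mm painted blue. Origin: centre of its underside; z up, x and y across its side faces (the same every quarter turn). It starts standing free on the stand's base plate (underside 12 mm above the table) between the heads, within about 4 mm of its middle
- red_block: square steel setting block, 24 x 24 x 70 mm high, 0.3 kg, the top 12 mm painted red. Origin: centre of its underside; z up, x and y across its side faces (the same every quarter turn). It stands in the red-tagged pocket of the rack: leave it alone
- yellow_block: square steel setting block, 24 x 24 x 70 mm high, 0.3 kg, the top 12 mm painted yellow. Origin: centre of its underside; z up, x and y across its side faces (the same every quarter turn). It stands in the yellow-tagged pocket of the rack: leave it alone
- rack: fixed dark wooden rack 250 (x) x 100 (y) x 30 mm high, origin at the centre of its underside. Three square pockets in a row along x, 80 mm apart, on the line y = +10 mm. Beside each, 40 mm towards -y, a coloured tag 32 x 16 x 3 mm tells whose it is; the order of the tags changes
- blue_slot (a point): centre of the floor of the blue-tagged pocket, 8 mm above the table. Pocket 27 x 27 mm (3 mm wider than a block), 22 mm deep, mouth 30 mm above the table with a 2 mm chamfer; a seated block stands 48 mm out of it. x along the row of pockets, y from tag to pocket, z up; pocket sides parallel to x and y
- cell: sight-glass cell: glass prism 28 (x) x 26 (y) x 70 mm high, about 0.13 kg, standing free on a fixed black rubber mat 64 x 64 x 3 mm. Origin: centre of its underside, z up. The two y faces are white frosted plates (24 mm wide, 26 mm apart, full height: grip these); the two x faces are clear greenish glass that the light goes through along x: not to be touched by the fingers
- cell_mid (a point): the middle of the cell, 35 mm above its underside; axes as the cell
- cell_frosted: the pair of white frosted side plates of the cell, part of it (same origin and axes as the cell; faces at y = +-13 mm)
- cell_clear: the pair of clear windows of the cell, part of it (same origin and axes as the cell; faces at x = +-14 mm, 16 mm wide, 2 mm proud of the edges of the frosted plates)
- spray_can: black spray can with a grey band and a yellow cap, 58 mm in diameter, 160 mm high, standing on the table near the robot on its right; origin at the centre of its underside. Leave it alone
- fitting: brass pipe fitting, 30 mm in diameter, 34 mm high, standing on the table beyond the mat; origin at the centre of its underside. Leave it alone
Mind the look-alikes: they are no part of the job. Leave any green or orange look-alike of the blue_block alone.

How it is judged:
On the way, in this order (a step that is already met when the one before it is completed fails the run):
1. the blue-topped block is seated upright in the blue-tagged pocket and released (horizontal distance between blue_block and blue_slot below 0.005 m and z of blue_block in the frame of blue_slot between -0.004 and 0.004 m and angle between blue_block's own z axis and vertical below 0.1 rad and contact force between blue_block and the fingers below 0.05 N), for 0.2 s.
2. the cell is gripped by its frosted faces and lifted off its mat (contact force between cell_frosted and the fingers above 1 N and distance of cell from where it was at the start of the episode above 0.02 m and height (world z) of cell above 0.015 m), for 0.1 s.
At the end, for the whole second after the job is handed in: Cell held by frosted faces only (over 2 N), touching nothing else, at rest; middle within 7 mm of the beam sideways, 10 mm in height, 20 mm along it; square to 0.15 rad, upright to 0.12 rad. Blue block released in its pocket: 5 mm of centre, 4 mm of floor, upright to 0.1 rad (all of step 1 and linear speed of each of blue_block, cell below 0.02 m/s and x of cell_mid in the frame of light_path between -0.007 and 0.007 m and z of cell_mid in the frame of light_path between -0.01 and 0.01 m and y of cell_mid in the frame of light_path between -0.02 and 0.02 m and angle between the x axis of cell and the y axis of stand, either way round below 0.15 rad and angle between cell's own z axis and vertical below 0.12 rad and contact force between cell_frosted and the fingers above 2 N and contact force between cell_clear and the fingers below 0.2 N and contact force between cell and stand below 0.1 N and contact force between cell and blue_block below 0.1 N and contact force between cell and red_block below 0.1 N and contact force between cell and yellow_block below 0.1 N and contact force between cell and spray_can below 0.1 N and contact force between cell and fitting below 0.1 N); the arm keeps its last pose, push and grip.
It fails at once if the fingers touch a clear face of the cell (over 0.5 N) (contact force between cell_clear and the fingers above 0.5 N).
It fails at once if the cell is knocked against the stand (over 3 N) (contact force between cell and stand above 3 N).
It fails at once if the cell is tipped (over 0.5 rad) (angle between cell's own z axis and vertical above 0.5 rad).
It fails at once if the red or yellow block, the spray can or the fitting is disturbed (moved over 15 mm) (distance of any of red_block, yellow_block, spray_can, fitting from where it was at the start of the episode above 0.015 m).
It also fails if it takes over 54 s, if anything falls off the work surface, if the arm or the gripper's body presses on something with over 40 N, if the wrist force passes 120 N, or if a joint passes its speed limit or range.

ROBOT

A 6-joint arm with a two-finger parallel gripper is mounted at the origin on the work surface. World frame = base frame: x ahead of the robot, y to its left, z up, the work surface at z = 0. Lengths are in m, angles in rad, forces in N, time in s.
With the tool pointing down it reaches from about 0.25 to 0.725 m from the base axis. Payload 4 kg.
Tool frame: the origin (TCP) lies midway between the tips of the shut fingers; the grasp point (between the pads) lies 19 mm behind it; z points along the fingers, y is the line along which they close (so a half turn about z gives the same grasp; the last joint's range is limited). The gripper opens to 85 mm and grips with 20 to 120 N. Pads are 22 mm wide; open, the fingers measure 114 mm over their backs; the gripper's body (76 mm by 85 mm) begins 54 mm behind the grasp point. The pads swing forward as they close: fully open they stand 13 mm farther back than shut.
Start: joints at [-1.338, 0.241, 0.005, 1.335, 0, 1.571], TCP at [0.115, -0.487, 0.21] pointing down, gripper open.
Joint ranges: [-2.72, 2.72], [-1.05, 1.87], [-1.09, 1.28], [-1.99, 2.15], [-1.42, 1.44], [-3.14, 3.14]. Speed limits (rad/s): [2.79, 2.79, 3.14, 3.14, 3.14, 3.14].

INTERFACE

Orientations are given as a unit quaternion [x, y, z, w].
In Python, from workcell import bot gives the robot as it stands. The module is installed in compiled form; this text tells all that it offers.
- The arm moves only by the tool jog_arm, never from a script. Its argument "deltas" is a list of rows, each an object with "fingers": the opening, from 0 (shut) to 1 (fully open); "delta_pos": the shift along the tool's x, y, z normalised to -1 to 1, where 1 is 300 mm, a list of three; "yaw": the turn about the tool's z normalised to -1 to 1, where 1 is pi/4 rad. A call has 1 to 12 rows; each row is the pose to reach, as a shift and turn from the pose commanded when the call began, along the tool's axes at that moment; what a row does not reach only later rows make up. A row lasts 1/10 s, in which the tool goes at most 50 mm and 8.59 degrees, less where a joint would pass 70% of its speed; a pose out of reach is approached as far as the arm can. A call with a number of a shift or a turn outside -1 to 1 is refused whole. A call with a gripper value outside its range is refused whole. The fingers move at their own pace and stop on an object; the grip force is fixed at half the most. Time passes only in rows, so rows that repeat a pose let the fingers close. It gives the time, the measured TCP pose, the force, the opening and the grip force at its end, in the units of the state.
- bot.get_obs(): the state, without advancing time (a new reading comes with each control period).
- bot.camera(name): name is "side" or "top" or "wrist"; returns a dict with "image" (400x640x3 uint8, red, green, blue), "range_z" (400x640 float32, m along the optical axis (not along the pixel's ray), 0 where there is no reading), "fx", "fy", "cx", "cy" (pixels), "rvec" (rotation vector, rad) and "tvec" (3), from world to camera coordinates, as OpenCV has them. Camera axes: x right, y down, z forward; pixel columns grow to the right and rows downward; lengths in m; the calibration is good to about 2 mm. A picture is of the moment at which its call begins.
- bot.job_done(): hands the job in; it is judged then, once.
The state is a dict: "clock": time; "joint_pos": joint angles; "joint_vel": joint speeds; "tau": joint torques, N m; "eef_pos": TCP position; "tool_rot": TCP orientation; "ft_force": force on the tool from outside, world axes, zero at the start; "ft_torque": the same for the moment, N m; "grip_width": finger opening in m; "grasp_force": force on a finger pad.
Only numpy, scipy, OpenCV 4.12 (cv2) and the standard library are available. Lean on these libraries where they do the work, as an engineer would, in place of code of your own. Each camera call takes 0.05 s, during which the arm holds its last target. There are 200 camera calls.

## Working session

There is one attempt and no reset: what is moved stays moved. The work goes in short steps, Python scripts to look and compute and a tool call to move; the robot and the scene stay as the last step left them, time stands still between calls to the robot, and variables do not carry over. Pictures are saved under pics/ and viewed, at most 10 in all, crops included, and the job is handed in when it is done.

Besides the shell and the picture viewer there is one more tool, called by a JSON object that holds its "name" and its "arguments". jog_arm: Moves the arm, as the interface text tells. Scaled input: -1 to 1 covers 300 mm each way for a shift and pi/4 rad each way for a turn. Its arguments: {"type":"object","properties":{"deltas":{"type":"array","items":{"type":"object","properties":{"fingers":{"type":"number"},"delta_pos":{"type":"array","items":{"type":"number"}},"yaw":{"type":"number"}}}}},"required":["deltas"]}

```bash
mkdir -p pics; cat > h.py <<'E'
import numpy as np, cv2
from workcell import bot
def cam(n,save=None):
    c=bot.camera(n)
    if save: cv2.imwrite(save,c['image'][...,::-1])
    np.savez(''+n+'.npz',**c)
    return c
def load(n): return dict(np.load(''+n+'.npz'))
def cloud(c):
    R=cv2.Rodrigues(np.array(c['rvec'],float))[0]; z=c['range_z']
    v,u=np.mgrid[:400,:640]
    P=np.stack([(u-c['cx'])/c['fx']*z,(v-c['cy'])/c['fy']*z,z],-1)
    W=(P-np.array(c['tvec']).ravel())@R
    W[z==0]=np.nan
    return W
def atz(c,u,v,h):
    R=cv2.Rodrigues(np.array(c['rvec'],float))[0]; t=np.array(c['tvec']).ravel()
    d=R.T@np.array([(u-c['cx'])/c['fx'],(v-c['cy'])/c['fy'],1]); o=-R.T@t
    return o+d*(h-o[2])/d[2]
E
python3 - <<'E'
from h import *
for n in('top','side'): 
    c=cam(n,f'pics/{n}0.png'); print(n,c['fx'],np.array(c['rvec']).ravel(),np.array(c['tvec']).ravel())
print(bot.get_obs())
E
```

```text
top 500.9301061117587 [ 2.13019888 -2.16414637  0.14567062] [0.00879442 0.53220462 1.31831435]
side 506.31477638486547 [ 0.59991381 -2.74215436  1.04170418] [0.46443829 0.23537159 1.11001723]
{'clock': 0.1, 'joint_pos': array([-1.33798483e+00,  2.41338229e-01,  3.86176994e-03,  1.33521209e+00,
        7.42233575e-06,  1.57078476e+00]), 'joint_vel': array([ 1.19527847e-03, -1.41246096e-03,  3.08978029e-03, -2.83690701e-04,
        1.26286168e-03, -3.27557095e-05]), 'tau': array([ 9.38905432e-04, -3.73138618e+01,  2.53009379e+01,  1.08439519e-02,
       -1.36948415e-04, -5.00781368e-06]), 'eef_pos': array([ 0.11521879, -0.4859173 ,  0.20930281]), 'tool_rot': array([ 9.93231382e-01,  1.16148730e-01, -1.06192750e-04, -9.40140105e-04]), 'ft_force': array([ 0.46655589, -0.8901429 , -0.05878229]), 'ft_torque': array([-0.00634846, -0.00916944,  0.02478583]), 'grasp_force': 0.0, 'grip_width': 0.08529842564357018}
```

View pics/top0.png

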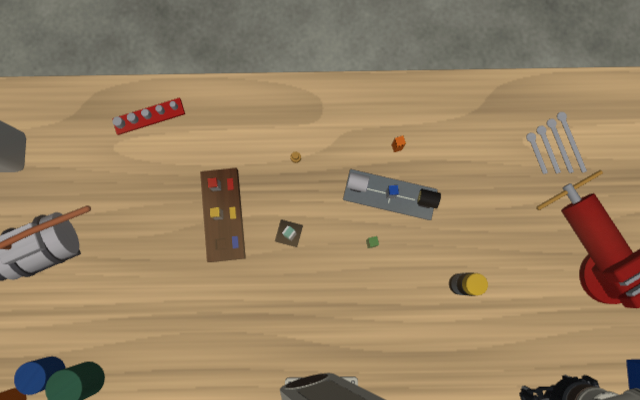

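View pics/side0.png

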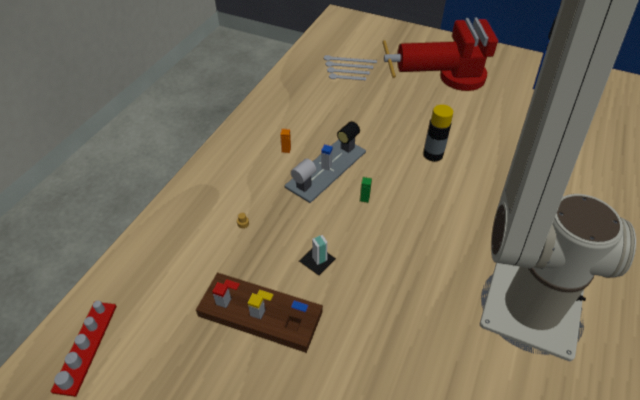

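The top view shows the blue-topped block at (393,190), between the heads on the stand. The green (373,242) and orange (399,143) look-alikes stand off the stand. The blue tag is at (235,242) with its empty pocket at (217,244), and the cell is at (289,233). I'll confirm this in a crop and measure.

```bash
python3 - <<'E'
from h import *
c=load('top'); im=c['image'][...,::-1]
a=cv2.resize(im[155:270,340:445],None,fx=3.8,fy=3.8,interpolation=3)[:430]; b=cv2.resize(im[160:270,195:305],None,fx=3.6,fy=3.6,interpolation=3)
H=max(a.shape[0],b.shape[0]); f=lambda x:cv2.copyMakeBorder(x,0,H-x.shape[0],0,0,0)
cv2.imwrite('pics/crop1.png',np.hstack([f(a),f(b)]))
W=cloud(c)
hsv=cv2.cvtColor(c['image'],cv2.COLOR_RGB2HSV)
for n,(u,v) in dict(blue=(393,190),tag=(235,242),pocket=(217,244),cell=(289,233),fit=(295,157),can=(475,284),green=(373,242)).items(): print(n,W[v,u].round(3))
def rect(n,m):
    P=W[m]; r=cv2.minAreaRect(P[:,:2].astype(np.float32)); print(n,len(P),np.round(r[0],4),np.round(r[1],3),round(r[2],2),'z',np.nanmedian(P[:,2]).round(4), 'mean',P.mean(0).round(4))
def box(u0,u1,v0,v1):
    m=np.zeros((400,640),bool); m[v0:v1,u0:u1]=1; return m&np.isfinite(W[...,2])
Z=W[...,2]
rect('stand',box(335,450,160,230)&(Z>.006)&(Z<.02))
rect('rack',box(190,255,160,270)&(Z>.022)&(Z<.036))
rect('mat',box(270,310,215,250)&(hsv[...,2]<75))
rect('blue',box(383,403,180,200)&(Z>.07))
rect('cell',box(270,310,215,250)&(Z>.06))
blue=(hsv[...,0]>105)&(hsv[...,0]<130)&(hsv[...,1]>120)
rect('bluetag',box(225,245,230,255)&blue)
rect('recv',box(340,372,160,200)&(Z>.07)); rect('lamp',box(410,445,180,215)&(Z>.07))
E
```

```text
blue [ 0.582 -0.197  0.078]
tag [0.454 0.227 0.035]
pocket [0.452 0.28  0.011]
cell [0.473 0.079 0.072]
fit [0.686 0.063 0.035]
can [ 0.334 -0.373  0.161]
green [ 0.446 -0.141  0.07 ]
stand 2239 [ 0.5828 -0.2053] [0.32  0.195] 89.05 z 0.0124 mean [ 0.5796 -0.1976  0.0123]
rack 2876 [0.5337 0.2651] [0.251 0.102] 5.12 z 0.0309 mean [0.5296 0.2628 0.0307]
mat 140 [0.4965 0.0797] [0.06 0.03] 80.49 z 0.0044 mean [0.4998 0.0816 0.0042]
blue 94 [ 0.5832 -0.1967] [0.025 0.024] 2.77 z 0.082 mean [ 0.5827 -0.196   0.0816]
cell 108 [0.4768 0.0808] [0.026 0.028] 52.59 z 0.0731 mean [0.4767 0.0806 0.0731]
bluetag 0 [0. 0.] [0. 0.] 0.0 z nan mean [nan nan nan]
recv 317 [ 0.6067 -0.1044] [0.052 0.043] 76.5 z 0.089 mean [ 0.6046 -0.1037  0.0881]
lamp 338 [ 0.5591 -0.2898] [0.053 0.043] 76.03 z 0.0882 mean [ 0.5579 -0.2883  0.087 ]
  return np.nanmean(a, axis, out=out, keepdims=keepdims)
<stdin>:10: RuntimeWarning: Mean of empty slice.
  ret = um.true_divide(
```

View pics/crop1.png

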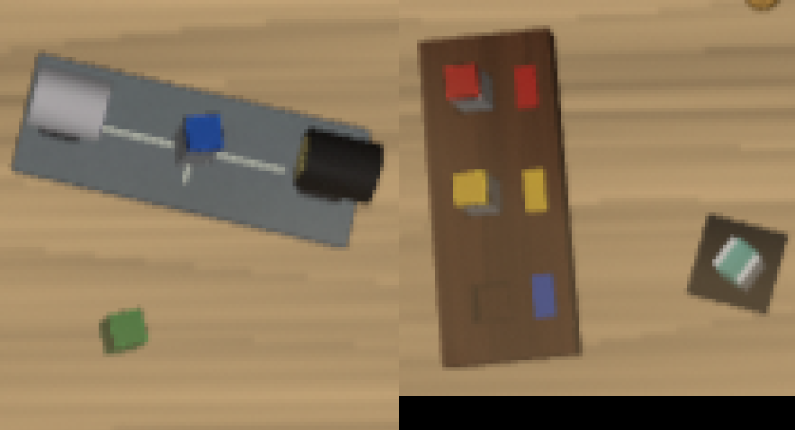

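The crop confirms it: the blue-topped block is the only one on the stand, at crop (203,133), and the blue tag sits beside the empty pocket. Moving above the stand now, high over the can.

{"name": "jog_arm", "arguments": {"deltas": [{"delta_pos":[0,0,-0.2],"yaw":-0.2,"fingers":1},{"delta_pos":[0.9,-0.2,-0.25],"yaw":-1,"fingers":1},{"delta_pos":[0.9,-0.2,-0.25],"yaw":-1,"fingers":1},{"delta_pos":[0.9,-0.2,-0.25],"yaw":-1,"fingers":1},{"delta_pos":[0.9,-0.2,-0.25],"yaw":-1,"fingers":1},{"delta_pos":[0.9,-0.2,-0.25],"yaw":-1,"fingers":1},{"delta_pos":[0.9,-0.2,-0.25],"yaw":-1,"fingers":1}]}}

```text
clock: 0.8
eef_pos: [0.367, -0.3638, 0.2849]
tool_rot: [0.872, 0.489, 0.0, -0.0]
ft_force: [-0.1, -0.4, 0.3]
grip_width: 0.0854
grasp_force: 0.0
```

```bash
cat >> h.py <<'E'
from scipy.spatial.transform import Rotation as Ro
def to(x,y,z,closing_deg):
    "deltas in jog units to reach TCP x,y,z with the tool y axis along world angle closing_deg (mod 180)"
    o=bot.get_obs(); R=Ro.from_quat(o['tool_rot']).as_matrix(); p=o['eef_pos']
    d=R.T@(np.array([x,y,z])-p)/.3
    a=np.degrees(np.arctan2(R[1,1],R[0,1])); t=(closing_deg-a+90)%180-90
    print('t',o['clock'],'p',p.round(4),'closing',a.round(2),'-> delta',d.round(3),'yaw',round(-t/45,3),'grip',o['grip_width'],o['grasp_force'],'F',o['ft_force'].round(1),'j6',o['joint_pos'][5].round(2))
E
python3 -c "
from h import *
to(.583,-.197,.24,-14.4)"
```

```text
t 0.8 p [ 0.367  -0.3638  0.2849] closing -31.44 -> delta [0.85  0.324 0.15 ] yaw -0.379 grip 0.08541176022875585 0.0 F [-0.1 -0.4  0.3] j6 1.34
```

{"name": "jog_arm", "arguments": {"deltas": [{"delta_pos":[0.85,0.32,0.1],"yaw":-0.38,"fingers":1},{"delta_pos":[0.85,0.32,0.1],"yaw":-0.38,"fingers":1},{"delta_pos":[0.85,0.32,0.1],"yaw":-0.38,"fingers":1},{"delta_pos":[0.85,0.32,0.15],"yaw":-0.38,"fingers":1},{"delta_pos":[0.85,0.32,0.15],"yaw":-0.38,"fingers":1},{"delta_pos":[0.85,0.32,0.15],"yaw":-0.38,"fingers":1},{"delta_pos":[0.85,0.32,0.15],"yaw":-0.38,"fingers":1},{"delta_pos":[0.85,0.32,0.15],"yaw":-0.38,"fingers":1}]}}

```text
clock: 1.6
eef_pos: [0.5795, -0.1986, 0.239]
tool_rot: [0.791, 0.612, -0.001, -0.001]
ft_force: [0.7, 0.4, 0.4]
grip_width: 0.0854
grasp_force: 0.0
```

```bash
python3 - <<'E'
from h import *
c=cam('wrist','pics/w1.png')
to(.583,-.197,.24,-14.4)
W=cloud(c); m=np.isfinite(W[...,2])
hsv=cv2.cvtColor(c['image'],cv2.COLOR_RGB2HSV)
b=m&(hsv[...,0]>100)&(hsv[...,0]<130)&(hsv[...,1]>120)&(W[...,2]>.076)&(W[...,2]<.09)
P=W[b]; r=cv2.minAreaRect(P[:,:2].astype(np.float32)); print(len(P),r,P.mean(0))
E
```

```text
t 1.65 p [ 0.5792 -0.1994  0.2397] closing -14.57 -> delta [ 0.011  0.01  -0.001] yaw -0.004 grip 0.08557080038945412 0.0 F [-0.3 -0.1  0.4] j6 1.49
516 ((0.583463191986084, -0.1968320906162262), (0.022518597543239594, 0.02323453314602375), 2.9034583568573) [ 0.58382063 -0.19660362  0.08142577]
```

View pics/w1.png

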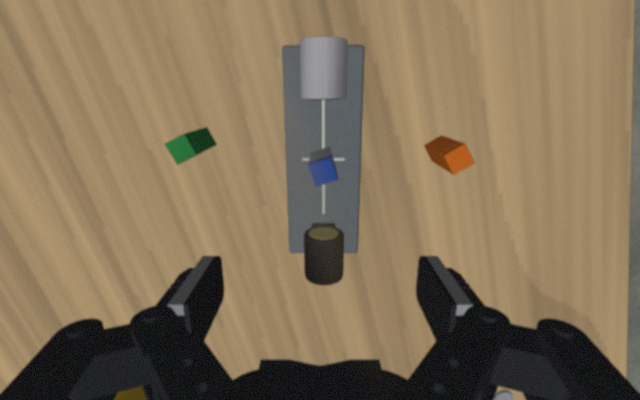

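The wrist view shows the blue block at (323,168), turned about 17° on the stand, with the cross centre at about (324,159). I'll grip it with the closing axis at world 2.9°.

```bash
python3 - <<'E'
from h import *
c=load('wrist'); W=cloud(c)
print('cross',atz(c,323.7,159,.012), 'line ends',atz(c,323,101,.012),atz(c,323.7,213,.012))
Z=W[...,2]; v,u=np.mgrid[:400,:640]
m=(Z>.006)&(Z<.02)&(u>275)&(u<375)&(v<260); r=cv2.minAreaRect(W[m][:,:2].astype(np.float32)); print(r)
to(.5835,-.1967,.043,2.9)
E
```

```text
cross [ 0.58417095 -0.1982974   0.012     ] line ends [ 0.59981559 -0.13387431  0.012     ] [ 0.56725739 -0.26449469  0.012     ]
((0.5831780433654785, -0.19806219637393951), (0.24944092333316803, 0.09014666825532913), 75.74554443359375)
t 1.65 p [ 0.5792 -0.1994  0.2397] closing -14.57 -> delta [0.013 0.012 0.656] yaw -0.388 grip 0.08557080038945412 0.0 F [-0.3 -0.1  0.4] j6 1.49
```

{"name": "jog_arm", "arguments": {"deltas": [{"delta_pos":[0.013,0.012,0],"yaw":-0.2,"fingers":1},{"delta_pos":[0.013,0.012,0.1],"yaw":-0.39,"fingers":1},{"delta_pos":[0.013,0.012,0.25],"yaw":-0.39,"fingers":1},{"delta_pos":[0.013,0.012,0.4],"yaw":-0.39,"fingers":1},{"delta_pos":[0.013,0.012,0.53],"yaw":-0.39,"fingers":1},{"delta_pos":[0.013,0.012,0.62],"yaw":-0.39,"fingers":1},{"delta_pos":[0.013,0.012,0.656],"yaw":-0.39,"fingers":1},{"delta_pos":[0.013,0.012,0.656],"yaw":-0.39,"fingers":1},{"delta_pos":[0.013,0.012,0.656],"yaw":-0.39,"fingers":1}]}}

```text
clock: 2.55
eef_pos: [0.5852, -0.1974, 0.0452]
tool_rot: [0.689, 0.725, 0.001, 0.001]
ft_force: [0.5, 0.8, 0.6]
grip_width: 0.0852
grasp_force: 0.0
```

{"name": "jog_arm", "arguments": {"deltas": [{"fingers":0.2},{"fingers":0.2},{"fingers":0.2},{"fingers":0.2},{"fingers":0.1},{"fingers":0.1},{"fingers":0.1},{"fingers":0.1},{"fingers":0.1},{"fingers":0.1}]}}

```text
invalid input at $.deltas[0]: expected keys fingers, delta_pos, yaw
```

```bash
python3 -c "
from h import *
to(.583,-.197,.24,5.1)"
```

```text
t 2.55 p [ 0.5852 -0.1974  0.0452] closing 2.92 -> delta [ 0.001 -0.005 -0.649] yaw -0.048 grip 0.08515317488353016 0.0 F [0.5 0.8 0.6] j6 1.19
```

{"name": "jog_arm", "arguments": {"deltas": [{"delta_pos":[0,0,0],"yaw":0,"fingers":0.2},{"delta_pos":[0,0,0],"yaw":0,"fingers":0.2},{"delta_pos":[0,0,0],"yaw":0,"fingers":0.2},{"delta_pos":[0,0,0],"yaw":0,"fingers":0.2},{"delta_pos":[0,0,0],"yaw":0,"fingers":0.1},{"delta_pos":[0,0,0],"yaw":0,"fingers":0.1},{"delta_pos":[0,0,0],"yaw":0,"fingers":0.1},{"delta_pos":[0,0,0],"yaw":0,"fingers":0.1},{"delta_pos":[0,0,0],"yaw":0,"fingers":0.1},{"delta_pos":[0,0,0],"yaw":0,"fingers":0.1}]}}

```text
clock: 3.55
eef_pos: [0.5843, -0.1964, 0.044]
tool_rot: [0.688, 0.725, 0.0, 0.0]
ft_force: [-1.5, 0.4, 5.4]
grip_width: 0.0227
grasp_force: 59.1
```

{"name": "jog_arm", "arguments": {"deltas": [{"delta_pos":[0,0,-0.08],"yaw":0,"fingers":0},{"delta_pos":[0,0,-0.24],"yaw":0,"fingers":0},{"delta_pos":[0,0,-0.4],"yaw":0,"fingers":0},{"delta_pos":[0,0,-0.52],"yaw":0,"fingers":0},{"delta_pos":[0,0,-0.55],"yaw":0,"fingers":0},{"delta_pos":[0,0,-0.55],"yaw":0,"fingers":0}]}}

```text
clock: 4.15
eef_pos: [0.585, -0.1965, 0.2089]
tool_rot: [0.688, 0.725, 0.001, 0.001]
ft_force: [0.0, 0.3, -3.2]
grip_width: 0.0225
grasp_force: 59.3
```

```bash
python3 -c "
from h import *
to(.453,.19,.21,5.1)"
```

```text
t 4.15 p [ 0.585  -0.1965  0.2089] closing 2.99 -> delta [ 1.31  -0.372 -0.005] yaw -0.047 grip 0.022499022361545034 59.29000513628125 F [ 0.   0.3 -3.2] j6 1.19
```

{"name": "jog_arm", "arguments": {"deltas": [{"delta_pos":[0.1,-0.03,0],"yaw":0,"fingers":0},{"delta_pos":[0.25,-0.08,0],"yaw":-0.047,"fingers":0},{"delta_pos":[0.4,-0.13,0],"yaw":-0.047,"fingers":0},{"delta_pos":[0.55,-0.18,0],"yaw":-0.047,"fingers":0},{"delta_pos":[0.7,-0.23,0],"yaw":-0.047,"fingers":0},{"delta_pos":[0.85,-0.28,0],"yaw":-0.047,"fingers":0},{"delta_pos":[1.0,-0.33,0],"yaw":-0.047,"fingers":0}]}}

```text
clock: 4.85
eef_pos: [0.4668, 0.0993, 0.2048]
tool_rot: [0.675, 0.738, -0.002, -0.002]
ft_force: [1.7, 1.1, -2.1]
grip_width: 0.0227
grasp_force: 59.3
```

{"name": "jog_arm", "arguments": {"deltas": [{"delta_pos":[0.15,-0.03,0],"yaw":0,"fingers":0},{"delta_pos":[0.27,-0.04,0],"yaw":0,"fingers":0},{"delta_pos":[0.31,-0.04,0],"yaw":0,"fingers":0},{"delta_pos":[0.31,-0.04,0],"yaw":0,"fingers":0},{"delta_pos":[0.31,-0.04,0],"yaw":0,"fingers":0},{"delta_pos":[0.31,-0.04,0],"yaw":0,"fingers":0}]}}

```text
clock: 5.45
eef_pos: [0.4494, 0.1882, 0.2072]
tool_rot: [0.676, 0.737, -0.001, -0.0]
ft_force: [-0.0, -0.4, -3.0]
grip_width: 0.0226
grasp_force: 59.4
```

```bash
python3 - <<'E'
from h import *
c=cam('wrist','pics/w2.png')
to(.453,.268,.21,5.1)
W=cloud(c); Z=W[...,2]; v,u=np.mgrid[:400,:640]
m=(Z>.022)&(Z<.036); r=cv2.minAreaRect(W[m][:,:2].astype(np.float32)); print(r)
m=(Z>.0)&(Z<.015)&(np.hypot(W[...,0]-.453,W[...,1]-.268)<.025); P=W[m]; print(len(P),P.min(0),P.max(0),P.mean(0))
E
```

```text
t 5.5 p [0.4496 0.1882 0.2076] closing 4.98 -> delta [ 0.264  0.034 -0.008] yaw -0.003 grip 0.02270890126138386 59.374864641577005 F [-0.6 -0.1 -1.8] j6 1.88
((0.5612537264823914, 0.11244098097085953), (0.25830602645874023, 0.4320286810398102), 10.804400444030762)
722 [0.43782621 0.25276803 0.00503297] [0.46622932 0.28161717 0.01458857] [0.45186001 0.26724731 0.00762782]
```

View pics/w2.png

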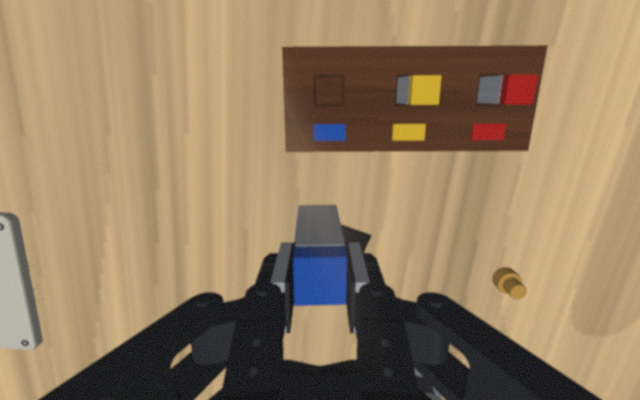

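The pocket mouth is at (329,90), spanning about 314–344 by 75–105. The block is held straight, its top at (320,275).

```bash
python3 - <<'E'
from h import *
c=load('wrist'); W=cloud(c); Z=W[...,2]; v,u=np.mgrid[:400,:640]
print('mouth',atz(c,329,90,.03))
m=(Z>.022)&(Z<.036)&(v<160)&(u>270)&(u<560); r=cv2.minAreaRect(W[m][:,:2].astype(np.float32)); print(r)
a=np.radians(r[2] if r[2]<45 else r[2]-90); R=np.array([[np.cos(a),-np.sin(a)],[np.sin(a),np.cos(a)]])
print('from rack',np.array(r[0])+R@[-.08,.01],np.degrees(a))
hsv=cv2.cvtColor(c['image'],cv2.COLOR_RGB2HSV)
b=(hsv[...,0]>100)&(hsv[...,0]<130)&(hsv[...,1]>120)&(v>245)&(v<300)&(Z>.1)
P=W[b]; z=np.median(P[:,2]); P=P[abs(P[:,2]-z)<.005]; r=cv2.minAreaRect(P[:,:2].astype(np.float32)); print('block top',r,z)
print('corners',[atz(c,*p,z).round(4) for p in((294,250),(346,250),(347,304),(294,304))])
g=(v>212)&(v<243)&(u>300)&(u<340); P=W[g]; print('front face dy',P[::150].round(3))
E
```

```text
mouth [0.45173122 0.2677067  0.03      ]
((0.5326888561248779, 0.2644626796245575), (0.251135915517807, 0.09997563809156418), 4.968850135803223)
from rack [0.45212336 0.26749597] 4.968850135803223
block top ((0.44445323944091797, 0.18872007727622986), (0.03288855776190758, 0.02222464419901371), 5.0802998542785645) 0.24476032952125212
corners [array([0.4377, 0.2016, 0.2448]), array([0.4593, 0.2035, 0.2448]), array([0.4627, 0.1774, 0.2448]), array([0.4394, 0.1753, 0.2448])]
front face dy [[0.438 0.198 0.19 ]
 [0.457 0.199 0.195]
 [0.453 0.199 0.201]
 [0.45  0.199 0.207]
 [0.447 0.199 0.213]
 [0.444 0.199 0.218]
 [0.441 0.198 0.223]
 [0.457 0.2   0.227]]
```

{"name": "jog_arm", "arguments": {"deltas": [{"delta_pos":[0.13,0.02,0],"yaw":0,"fingers":0},{"delta_pos":[0.23,0.03,0],"yaw":0,"fingers":0},{"delta_pos":[0.264,0.031,0.05],"yaw":0,"fingers":0},{"delta_pos":[0.264,0.031,0.18],"yaw":0,"fingers":0},{"delta_pos":[0.264,0.031,0.32],"yaw":0,"fingers":0},{"delta_pos":[0.264,0.031,0.42],"yaw":0,"fingers":0},{"delta_pos":[0.264,0.031,0.45],"yaw":0,"fingers":0},{"delta_pos":[0.264,0.031,0.45],"yaw":0,"fingers":0},{"delta_pos":[0.264,0.031,0.45],"yaw":0,"fingers":0},{"delta_pos":[0.264,0.031,0.45],"yaw":0,"fingers":0}]}}

```text
clock: 6.5
eef_pos: [0.4536, 0.2701, 0.0755]
tool_rot: [0.675, 0.738, 0.002, 0.001]
ft_force: [-0.3, 0.6, -2.5]
grip_width: 0.0226
grasp_force: 59.3
```

```bash
python3 -c "
from h import *
to(.452,.2675,.041,5)"
```

```text
t 6.5 p [0.4536 0.2701 0.0755] closing 5.07 -> delta [-0.008 -0.007  0.115] yaw 0.002 grip 0.022554482133942063 59.282591957598925 F [-0.3  0.6 -2.5] j6 2.02
```

{"name": "jog_arm", "arguments": {"deltas": [{"delta_pos":[-0.006,-0.005,0],"yaw":0,"fingers":0},{"delta_pos":[-0.006,-0.005,0],"yaw":0,"fingers":0},{"delta_pos":[-0.006,-0.005,0],"yaw":0,"fingers":0},{"delta_pos":[-0.006,-0.005,0.02],"yaw":0,"fingers":0},{"delta_pos":[-0.006,-0.005,0.04],"yaw":0,"fingers":0},{"delta_pos":[-0.006,-0.005,0.05],"yaw":0,"fingers":0},{"delta_pos":[-0.006,-0.005,0.05],"yaw":0,"fingers":0}]}}

```text
clock: 7.2
eef_pos: [0.4511, 0.2678, 0.0581]
tool_rot: [0.675, 0.738, 0.001, 0.0]
ft_force: [1.3, 0.7, -1.8]
grip_width: 0.0225
grasp_force: 59.5
```

```bash
python3 -c "
from h import *
for i in range(4):
  bot.camera('wrist'); to(.452,.2675,.041,5)"
```

```text
t 7.25 p [0.4511 0.2678 0.0581] closing 5.1 -> delta [-0.001  0.003  0.057] yaw 0.002 grip 0.02227226915760677 59.47298230603337 F [ 2.2  1.3 -3.4] j6 2.02
t 7.3 p [0.4511 0.2678 0.0581] closing 5.1 -> delta [-0.001  0.003  0.057] yaw 0.002 grip 0.02257509409897436 59.37487229704857 F [ 2.3  0.4 -3.2] j6 2.02
t 7.35 p [0.4511 0.2678 0.0581] closing 5.1 -> delta [-0.001  0.003  0.057] yaw 0.002 grip 0.022706767836045222 59.299827329814434 F [ 3.2  0.7 -3.8] j6 2.02
t 7.4 p [0.4511 0.2677 0.0581] closing 5.1 -> delta [-0.001  0.003  0.057] yaw 0.002 grip 0.02256555684338375 59.23460237681866 F [ 2.3  1.7 -4.9] j6 2.02
```

{"name": "jog_arm", "arguments": {"deltas": [{"delta_pos":[0,0.002,0.01],"yaw":0,"fingers":0},{"delta_pos":[0,0.003,0.025],"yaw":0,"fingers":0},{"delta_pos":[0,0.003,0.04],"yaw":0,"fingers":0},{"delta_pos":[0,0.003,0.05],"yaw":0,"fingers":0},{"delta_pos":[0,0.003,0.055],"yaw":0,"fingers":0},{"delta_pos":[0,0.003,0.055],"yaw":0,"fingers":0}]}}

```text
clock: 8.0
eef_pos: [0.4512, 0.2674, 0.0414]
tool_rot: [0.675, 0.738, -0.0, -0.0]
ft_force: [3.5, 0.4, -4.3]
grip_width: 0.0228
grasp_force: 59.3
```

{"name": "jog_arm", "arguments": {"deltas": [{"delta_pos":[0,0.003,0.002],"yaw":0,"fingers":0},{"delta_pos":[0,0.003,0.004],"yaw":0,"fingers":0},{"delta_pos":[0,0.003,0.004],"yaw":0,"fingers":0}]}}

```text
clock: 8.3
eef_pos: [0.4515, 0.2674, 0.0403]
tool_rot: [0.675, 0.738, -0.001, -0.0]
ft_force: [0.2, 0.0, -3.2]
grip_width: 0.023
grasp_force: 59.6
```

Force is still just the block's weight, so I'll go a little lower, then release.

{"name": "jog_arm", "arguments": {"deltas": [{"delta_pos":[0,0,0.002],"yaw":0,"fingers":0},{"delta_pos":[0,0,0.004],"yaw":0,"fingers":0},{"delta_pos":[0,0,0.004],"yaw":0,"fingers":0}]}}

```text
clock: 8.6
eef_pos: [0.4516, 0.2676, 0.04]
tool_rot: [0.675, 0.738, -0.0, -0.0]
ft_force: [-3.0, -0.6, 4.8]
grip_width: 0.0226
grasp_force: 60.7
```

Touching the floor. Release to partial opening and go up.

{"name": "jog_arm", "arguments": {"deltas": [{"delta_pos":[0,0,0],"yaw":0,"fingers":0.4},{"delta_pos":[0,0,0],"yaw":0,"fingers":0.5},{"delta_pos":[0,0,0],"yaw":0,"fingers":0.55},{"delta_pos":[0,0,0],"yaw":0,"fingers":0.55},{"delta_pos":[0,0,-0.05],"yaw":0,"fingers":0.55},{"delta_pos":[0,0,-0.15],"yaw":0,"fingers":0.55},{"delta_pos":[0,0,-0.3],"yaw":0,"fingers":0.6},{"delta_pos":[0,0,-0.45],"yaw":0,"fingers":0.8},{"delta_pos":[0,0,-0.6],"yaw":0,"fingers":1},{"delta_pos":[0,0,-0.65],"yaw":0,"fingers":1},{"delta_pos":[0,0,-0.65],"yaw":0,"fingers":1}]}}

```text
clock: 9.7
eef_pos: [0.454, 0.2687, 0.2378]
tool_rot: [0.675, 0.738, 0.003, 0.001]
ft_force: [-0.6, -0.5, -0.4]
grip_width: 0.0857
grasp_force: 0.0
```

```bash
python3 - <<'E'
from h import *
c=cam('wrist')
cv2.imwrite('pics/w3.png',c['image'][...,::-1])
W=cloud(c); Z=W[...,2]
hsv=cv2.cvtColor(c['image'],cv2.COLOR_RGB2HSV)
b=(hsv[...,0]>100)&(hsv[...,0]<130)&(hsv[...,1]>120)&(Z>.06)&(Z<.1)
P=W[b]; print(cv2.minAreaRect(P[:,:2].astype(np.float32)),np.median(P[:,2]))
to(.477,.081,.24,5)
E
```

```text
((0.45098674297332764, 0.2669637203216553), (0.022044360637664795, 0.0229298435151577), 4.510097980499268) 0.07744054209029222
t 9.75 p [0.4529 0.268  0.2353] closing 5.1 -> delta [-0.628  0.025 -0.016] yaw 0.002 grip 0.0852437465965527 0.0 F [ 0.2 -0.2 -0.6] j6 2.02
```

The block is seated: its top is at 0.077 m and it is about 1 mm off centre. Now above the cell.

{"name": "jog_arm", "arguments": {"deltas": [{"delta_pos":[-0.13,0.01,0],"yaw":0,"fingers":1},{"delta_pos":[-0.28,0.02,0],"yaw":0,"fingers":1},{"delta_pos":[-0.43,0.025,0],"yaw":0,"fingers":1},{"delta_pos":[-0.56,0.025,0],"yaw":0,"fingers":1},{"delta_pos":[-0.63,0.025,0],"yaw":0,"fingers":1},{"delta_pos":[-0.63,0.025,0],"yaw":0,"fingers":1},{"delta_pos":[-0.63,0.025,0],"yaw":0,"fingers":1}]}}

```text
clock: 10.45
eef_pos: [0.4756, 0.0797, 0.2326]
tool_rot: [0.675, 0.737, -0.001, -0.001]
ft_force: [0.8, 0.2, -0.1]
grip_width: 0.0857
grasp_force: 0.0
```

```bash
python3 - <<'E'
from h import *
c=cam('wrist')
to(.477,.081,.24,5)
cv2.imwrite('pics/w4.png',cv2.resize(c['image'][90:240,230:430,::-1],None,fx=4,fy=4,interpolation=3))
E
```

```text
t 10.5 p [0.4757 0.0804 0.2329] closing 5.11 -> delta [ 0.002  0.004 -0.024] yaw 0.002 grip 0.085609799132634 0.0 F [ 0.7  0.9 -0.3] j6 1.65
```

View pics/w4.png

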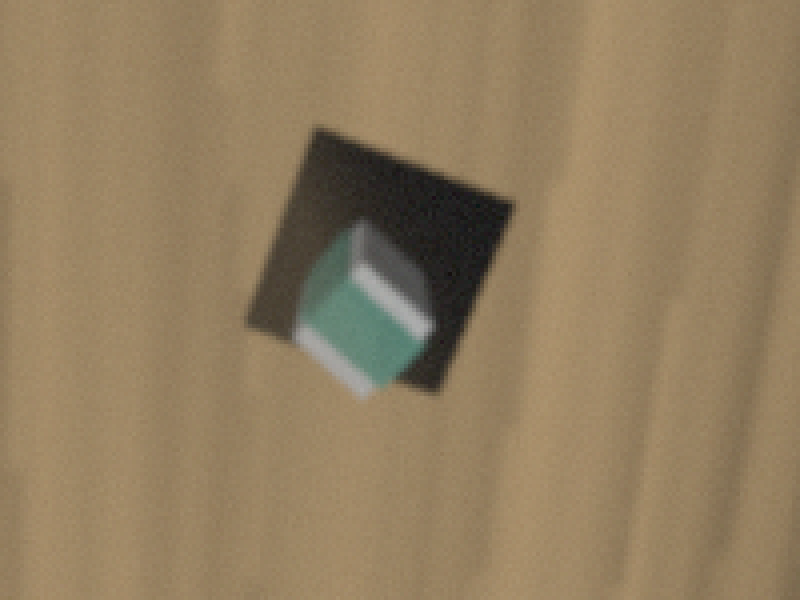

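In the crop, the top face has white frosted strips along (360,260)–(437,325) and (294,335)–(368,398), with green clear glass at upper left and lower right. So the fingers must close along the crop's up-right/down-left diagonal.

```bash
python3 - <<'E'
from h import *
c=load('wrist'); W=cloud(c); Z=W[...,2]
q=[atz(c,230+(x+.5)/4-.5,90+(y+.5)/4-.5,.073)[:2] for x,y in((360,260),(437,325),(368,398),(294,335))]
q=np.array(q); print(q.round(4),q.mean(0))
s=(q[1]-q[0])+(q[2]-q[3]); a=np.degrees(np.arctan2(s[1],s[0])); print('strip dir',a,'closing',a+90)
n=[-np.sin(np.radians(a)),np.cos(np.radians(a))]; print('width',q@n)
hsv=cv2.cvtColor(c['image'],cv2.COLOR_RGB2HSV)
m=(Z>.066)&(Z<.08); v,u=np.mgrid[:400,:640]; m&=(u>290)&(u<350)&(v>140)&(v<200)
P=W[m]; print(len(P),cv2.minAreaRect(P[:,:2].astype(np.float32)),P.mean(0))
w=m&(hsv[...,1]<50)
g=m&(hsv[...,1]>70); n_,l,_,_=cv2.connectedComponentsWithStats(g.astype(np.uint8))[:4]
print(w.sum(),g.sum(),cv2.minAreaRect(W[g][:,:2].astype(np.float32)),W[g].mean(0))
cen=q.mean(0); to(cen[0],cen[1],.14,a+90)
E
```

```text
[[0.4738 0.0985]
 [0.4943 0.0839]
 [0.4788 0.0636]
 [0.459  0.0783]] [0.47647625 0.0810832 ]
strip dir -35.95829902678958 closing 54.04170097321042
width [0.35792213 0.35815827 0.33267661 0.33291275]
716 ((0.4758913815021515, 0.08016528189182281), (0.026318641379475594, 0.028426362201571465), 52.08143997192383) [0.47588964 0.08081613 0.07227542]
332 114 ((0.4785991311073303, 0.07946525514125824), (0.011245114728808403, 0.02314951829612255), 53.34403610229492) [0.48215485 0.07914933 0.07242066]
t 10.5 p [0.4757 0.0804 0.2329] closing 5.11 -> delta [0.002 0.004 0.31 ] yaw -1.087 grip 0.085609799132634 0.0 F [ 0.7  0.9 -0.3] j6 1.65
```

{"name": "jog_arm", "arguments": {"deltas": [{"delta_pos":[0,0,0],"yaw":-0.18,"fingers":1},{"delta_pos":[0,0,0],"yaw":-0.36,"fingers":1},{"delta_pos":[0,0,0],"yaw":-0.54,"fingers":1},{"delta_pos":[0,0,0.1],"yaw":-0.72,"fingers":1},{"delta_pos":[0,0,0.2],"yaw":-0.9,"fingers":1},{"delta_pos":[0,0,0.25],"yaw":-1,"fingers":1},{"delta_pos":[0,0,0.25],"yaw":-1,"fingers":1},{"delta_pos":[0,0,0.25],"yaw":-1,"fingers":1}]}}

```text
clock: 11.3
eef_pos: [0.4763, 0.081, 0.1593]
tool_rot: [0.341, 0.94, -0.0, -0.0]
ft_force: [-0.1, 0.3, 1.0]
grip_width: 0.0851
grasp_force: 0.0
```

```bash
python3 -c "
from h import *
bot.camera('wrist'); to(.4762,.0809,.03,53.3)"
```

```text
t 11.35 p [0.4769 0.081  0.16  ] closing 50.11 -> delta [ 0.002 -0.002  0.433] yaw -0.071 grip 0.08546566139643388 0.0 F [0.1 0.8 1. ] j6 0.86
```

{"name": "jog_arm", "arguments": {"deltas": [{"delta_pos":[0.002,-0.002,0.05],"yaw":-0.07,"fingers":1},{"delta_pos":[0.002,-0.002,0.15],"yaw":-0.07,"fingers":1},{"delta_pos":[0.002,-0.002,0.25],"yaw":-0.07,"fingers":1},{"delta_pos":[0.002,-0.002,0.34],"yaw":-0.07,"fingers":1},{"delta_pos":[0.002,-0.002,0.4],"yaw":-0.07,"fingers":1},{"delta_pos":[0.002,-0.002,0.433],"yaw":-0.07,"fingers":1},{"delta_pos":[0.002,-0.002,0.433],"yaw":-0.07,"fingers":1},{"delta_pos":[0.002,-0.002,0.433],"yaw":-0.07,"fingers":1}]}}

```text
clock: 12.15
eef_pos: [0.4768, 0.0803, 0.0306]
tool_rot: [0.315, 0.949, 0.0, 0.001]
ft_force: [0.7, 0.1, -0.1]
grip_width: 0.0858
grasp_force: 0.0
```

```bash
python3 - <<'E'
from h import *
c=cam('wrist','pics/w5.png'); to(.4762,.0809,.03,53.3)
cv2.imwrite('pics/w5.png',c['image'][:,:,::-1])
E
```

```text
t 12.2 p [0.477  0.0803 0.0309] closing 53.25 -> delta [ 0.003 -0.     0.003] yaw -0.001 grip 0.08579122560785622 0.0 F [ 1.1 -0.2 -0.5] j6 0.81
```

View pics/w5.png

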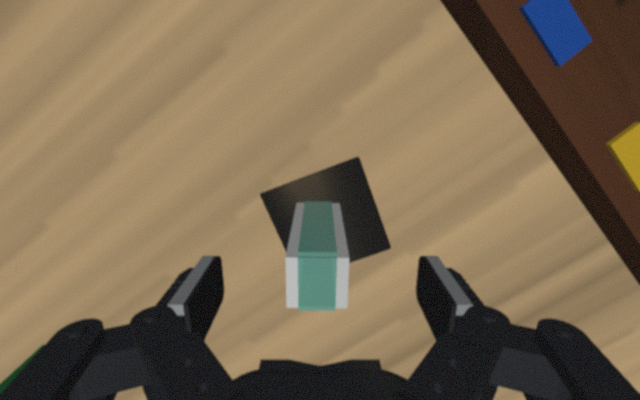

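The cell stands square and centred between the pads, with the white faces at u≈287 and 348 facing them. Closing.

{"name": "jog_arm", "arguments": {"deltas": [{"delta_pos":[0,0,0],"yaw":0,"fingers":0.5},{"delta_pos":[0,0,0],"yaw":0,"fingers":0.4},{"delta_pos":[0,0,0],"yaw":0,"fingers":0.35},{"delta_pos":[0,0,0],"yaw":0,"fingers":0.3},{"delta_pos":[0,0,0],"yaw":0,"fingers":0.2},{"delta_pos":[0,0,0],"yaw":0,"fingers":0.1},{"delta_pos":[0,0,0],"yaw":0,"fingers":0},{"delta_pos":[0,0,0],"yaw":0,"fingers":0},{"delta_pos":[0,0,0],"yaw":0,"fingers":0}]}}

```text
clock: 13.1
eef_pos: [0.476, 0.0799, 0.0299]
tool_rot: [0.315, 0.949, 0.0, 0.0]
ft_force: [-0.2, -0.3, 5.8]
grip_width: 0.0251
grasp_force: 59.6
```

{"name": "jog_arm", "arguments": {"deltas": [{"delta_pos":[0,0,-0.05],"yaw":0,"fingers":0},{"delta_pos":[0,0,-0.15],"yaw":0,"fingers":0},{"delta_pos":[0,0,-0.28],"yaw":0,"fingers":0},{"delta_pos":[0,0,-0.42],"yaw":0.1,"fingers":0},{"delta_pos":[0,0,-0.54],"yaw":0.25,"fingers":0},{"delta_pos":[0,0,-0.57],"yaw":0.42,"fingers":0},{"delta_pos":[0,0,-0.57],"yaw":0.6,"fingers":0},{"delta_pos":[0,0,-0.57],"yaw":0.78,"fingers":0},{"delta_pos":[0,0,-0.57],"yaw":0.92,"fingers":0},{"delta_pos":[0,0,-0.57],"yaw":1,"fingers":0},{"delta_pos":[0,0,-0.57],"yaw":1,"fingers":0}]}}

```text
clock: 14.2
eef_pos: [0.475, 0.0799, 0.1996]
tool_rot: [0.654, 0.756, -0.001, -0.001]
ft_force: [-0.1, -0.1, -1.1]
grip_width: 0.0247
grasp_force: 59.0
```

```bash
python3 -c "
from h import *
bot.camera('wrist'); to(.5836,-.1981,.2,-14.2)"
```

```text
t 14.25 p [0.4751 0.0799 0.1997] closing 8.33 -> delta [-0.969  0.224 -0.001] yaw 0.501 grip 0.024755594321689913 59.00806903839111 F [-0.6  0.  -1.4] j6 1.59
```

{"name": "jog_arm", "arguments": {"deltas": [{"delta_pos":[-0.05,0.01,0],"yaw":0.05,"fingers":0},{"delta_pos":[-0.15,0.04,0],"yaw":0.15,"fingers":0},{"delta_pos":[-0.28,0.07,0],"yaw":0.27,"fingers":0},{"delta_pos":[-0.41,0.1,0],"yaw":0.39,"fingers":0},{"delta_pos":[-0.54,0.13,0],"yaw":0.5,"fingers":0},{"delta_pos":[-0.67,0.16,0],"yaw":0.5,"fingers":0},{"delta_pos":[-0.8,0.19,0],"yaw":0.5,"fingers":0},{"delta_pos":[-0.9,0.21,0],"yaw":0.5,"fingers":0},{"delta_pos":[-0.96,0.224,0],"yaw":0.5,"fingers":0},{"delta_pos":[-0.969,0.224,0],"yaw":0.5,"fingers":0},{"delta_pos":[-0.969,0.224,0],"yaw":0.5,"fingers":0},{"delta_pos":[-0.969,0.224,0],"yaw":0.5,"fingers":0}]}}

```text
clock: 15.45
eef_pos: [0.5834, -0.1971, 0.2002]
tool_rot: [0.789, 0.614, -0.0, -0.001]
ft_force: [0.2, 0.4, -1.1]
grip_width: 0.0249
grasp_force: 59.2
```

```bash
python3 - <<'E'
from h import *
c=cam('wrist'); to(.5836,-.1981,.061,-14.2)
cv2.imwrite('pics/w6.png',c['image'][:,:,::-1])
E
```

```text
t 15.5 p [ 0.5835 -0.1969  0.2005] closing -14.15 -> delta [-0.004  0.001  0.465] yaw 0.001 grip 0.02513594316446679 59.17279601097107 F [-0.   0.7 -1.3] j6 1.49
```

View pics/w6.png

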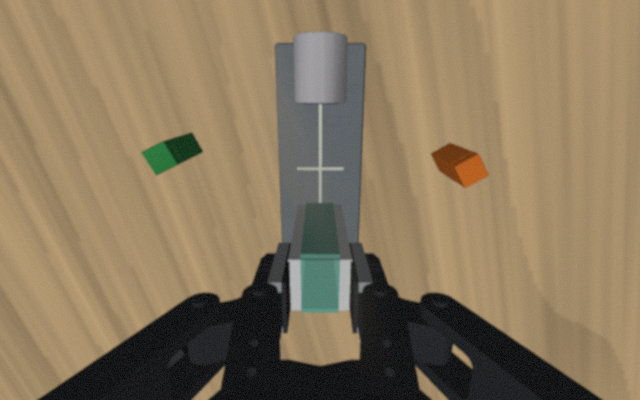

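The cell is held square, in line with the white beam line; the cross is at (320,169). Lowering it between the heads.

```bash
python3 -c "
from h import *
c=load('wrist'); print(atz(c,320.3,169,.012))"
```

```text
[ 0.58358435 -0.19900459  0.012     ]
```

{"name": "jog_arm", "arguments": {"deltas": [{"delta_pos":[-0.004,0.001,0.03],"yaw":0,"fingers":0},{"delta_pos":[-0.004,0.001,0.1],"yaw":0,"fingers":0},{"delta_pos":[-0.004,0.001,0.18],"yaw":0,"fingers":0},{"delta_pos":[-0.004,0.001,0.26],"yaw":0,"fingers":0},{"delta_pos":[-0.004,0.001,0.34],"yaw":0,"fingers":0},{"delta_pos":[-0.004,0.001,0.4],"yaw":0,"fingers":0},{"delta_pos":[-0.004,0.001,0.44],"yaw":0,"fingers":0},{"delta_pos":[-0.004,0.001,0.462],"yaw":0,"fingers":0},{"delta_pos":[-0.004,0.001,0.462],"yaw":0,"fingers":0},{"delta_pos":[-0.004,0.001,0.462],"yaw":0,"fingers":0},{"delta_pos":[-0.004,0.001,0.462],"yaw":0,"fingers":0},{"delta_pos":[-0.004,0.001,0.462],"yaw":0,"fingers":0}]}}

```text
clock: 16.7
eef_pos: [0.5846, -0.1996, 0.063]
tool_rot: [0.789, 0.614, 0.001, 0.001]
ft_force: [0.2, -0.2, -0.6]
grip_width: 0.0246
grasp_force: 59.2
```

```bash
python3 - <<'E'
from h import *
c=cam('wrist'); to(.5836,-.1981,.062,-14.2)
s=cam('side'); t=cam('top')
W=cloud(t);Z=W[...,2]
a=cv2.resize(s['image'][100:210,270:380,::-1],None,fx=3.6,fy=3.6,interpolation=3)
b=cv2.resize(c['image'][:,:,::-1],(396*640//400*6//10,396*6//10)); b=cv2.copyMakeBorder(b,0,396-b.shape[0],0,0,0)
cv2.imwrite('pics/fin.png',np.hstack([a,b]))
E
```

```text
t 16.75 p [ 0.5844 -0.1996  0.0628] closing -14.25 -> delta [ 0.004 -0.004  0.003] yaw -0.001 grip 0.024635844877012692 59.195698499679565 F [ 0.3  0.1 -1.7] j6 1.49
```

View pics/fin.png

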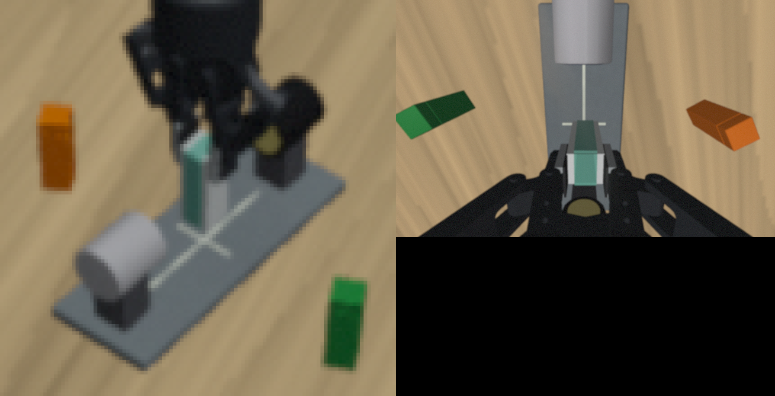

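The cell hangs upright over the cross, square between the heads and clear of them. The numbers agree to within 2 mm, so I'm handing in.

```bash
python3 -c "
from h import *
print(bot.job_done())"
```

```text
the job is handed in; nothing more can be done
None
```

I handed the job in at about 17 s of the 54 s allowed, with no verdict returned: the blue block stands released in its blue-tagged pocket about 1 mm off centre, and the cell is held upright by its frosted faces, square to the beam and within about 2 mm of mid-light-path by my measurements.

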